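# Hang the photometer's light hood on the rail and pinch out the cell cassette

## Task

Lift the blue light hood off the photometer's sample bay by its black grip and hang it over the free part of the aluminium rail, one skirt on each side of the bar and its top sitting flat on it, and let go. Then pinch the two red side catches of the cell cassette together, lift the cassette straight out of the bay, and finish while still holding it by the pinched catches, level and still, with a hand's breadth (about 10 cm) of clear air between its bottom and the photometer's deck. Leave everything else on the bench and the white cover on the rail where they are.

Things in the scene. Friction and masses are not known exactly. Their poses are not given: they have to be found in the camera images.
- photometer: cream bench photometer, fixed, display and keys on its sloping front (-x). Origin on the bench under the centre of its sample bay, x from the keys to the back, z up; the case spans x -165 to +115 mm, y +-110 mm. Its flat deck is 110 mm above the bench.
- bay (a point): centre of the sample bay's mouth, level with the deck, axes as the photometer's: a well 75 mm (x) by 66 mm (y), 48 mm deep. Two upright end walls, 8 mm thick and 88 mm wide, stand 44 mm above the deck at x = -52 to -60 and +52 to +60 mm. The hood stands over the bay between them, skirts at +y and -y.
- hood: blue folded sheet-metal light hood, an upside-down U, 0.13 kg: top plate 96 (x) x 79 (y) x 2.5 mm, a skirt 50 mm deep along each long edge (+y, -y), open at both x ends, 74 mm clear between the skirts. Origin: centre of the plane of the skirts' lower edges; the top plate's underside is 50 mm above it. It starts on the deck covering the cassette; lift it straight up past the end walls (50 mm).
- hood_grip (a point): centre of the black grip bar upright on top of the hood: the bar is 56 mm long (hood x), 12 mm thick (hood y) and 28 mm high; its top is 14 mm above this point, the top plate 14 mm below it.
- rail: aluminium rail, fixed: level bar, 20 x 20 mm section, 360 mm long along its own x, top 150 mm above the bench, posts at x = +-165 mm. Origin on the bench under the bar's middle. The white cover hangs between x = +50 and +140 mm; the -x half is free. Hung squarely, the hood's x lies along the rail's x (either way round) and its origin is over the bar's centre line, 100 mm above the bench.
- rail_top (a point): middle of the bar's top face (150 mm above the bench), axes as the rail's.
- cassette: slate-grey cassette holding four capped cuvettes in a row along x, seated in the bay, 0.23 kg, 72 (x) x 63 (y) mm, origin at the centre of its underside, axes as the photometer's. Seated, the origin is 62 mm above the bench. Cuvette caps reach 68 mm above the origin, the red catches 86 mm. A tooth on each catch hooks under a lip of the bay and holds the cassette down until both are pinched in.
- catch_left (a joint): inward travel in m of the red catch on the cassette's +y side: 0 = sprung out (latched), 0.006 = fully pinched against its stop; above 0.0045 its tooth is free. A spring of 2.4 N at rest and 6 N fully in returns it when let go. It can bear a firm grip of 20 to 30 N.
- catch_right (a joint): the same for the catch on the -y side.
- catch_left_pad (a point): centre of the left catch's outer ribbed finger pad: an upright face looking to +y, 26 mm wide (x), standing up 38 mm from the deck; this point is 24 mm above the deck and 14 mm below the catch's top. The two pads are 61 mm apart with both catches out, 49 mm with both fully pinched; the space outside them above the deck is free.
- catch_right_pad (a point): the same on the right catch, looking to -y.
- spare_hood: white cover hanging on the rail's +x half, 75 (x) x 61 mm, its top 14 mm high above the bar; leave it hanging. Origin: centre of the plane of its skirts' lower edges.
- beaker: small glass beaker, 52 mm across, 62 mm high, standing under the rail; origin under its centre; leave it.
- amber_bottle: brown reagent bottle with black cap, 68 mm across, 150 mm high, standing behind the photometer; origin under its centre; leave it.
- flask_a: small glass volumetric flask, 42 mm across, 100 mm high, at the left side; origin under its centre; leave it.
- flask_b: the same, at the right side; leave it.
- marker: red marker pen 135 mm long lying on the notebook at the left; origin under its middle; leave it.
- dropper: glass dropper with red bulb, 140 mm long, lying on the bench at the right; origin under its middle; leave it.
Mind the look-alikes: they are no part of the job. Leave any turquoise or yellow look-alike of the hood alone.

How it is judged:
By the outcome, as a careful person would: the job done as asked, in the order asked, and still so for the second after the job is handed in, while the arm keeps its last pose, push and grip.
It also fails if it takes over 54 s, if anything falls off the work surface, if the arm or the gripper's body presses on something with over 40 N, if the wrist force passes 120 N, or if a joint passes its speed limit or range.

## Robot

A 7-joint arm with a two-finger parallel gripper is mounted at the origin on the work surface. World frame = base frame: x ahead of the robot, y to its left, z up, the work surface at z = 0. Lengths are in m, angles in rad, forces in N, time in s.
With the tool pointing down it reaches from about 0.4 to 0.85 m from the base axis. Payload 6.9 kg.
Tool frame: the origin (TCP) lies midway between the tips of the shut fingers; the grasp point (between the pads) lies behind it (ctrl.pinch_z is the z of the grasp point in the tool frame, in m); z points along the fingers, y is the direction in which the jaws open and shut (so a half turn about z gives the same grasp; the last joint's range is limited). The gripper opens to 85 mm and grips with 20 to 120 N. Pads are 22 mm wide; open, the fingers measure 114 mm over their backs; the gripper's body (76 mm by 85 mm) begins 54 mm behind the grasp point. The pads swing forward as they close: fully open they stand 13 mm farther back than shut.
Start: joints at [-1.173, 0.507, -0.238, 1.5, 0.126, 1.149, -0.155], TCP at [0.18, 0.599, 0.201] pointing down, gripper open.
Joint ranges: [-3.08, 3.08], [-0.24, 2.05], [-1.43, 1.35], [0, 2.5], [-1.52, 4.66], [0.17, 1.96], [-2.89, 2.89]. Speed limits (rad/s): [2.39, 2.39, 3.14, 3.14, 3.14, 3.14, 3.14].

## Interface

Orientations are given as a unit quaternion [w, x, y, z].
In Python, from station import ctrl, get_state, vision, ticket, models gives the robot as it stands. Calls block until the motion is done:
- ctrl.movep(position, orientation): joint-space move of the TCP to a pose.
- ctrl.movel(position, frame=None, max_speed=0.15): straight line of the TCP; frame=None keeps the orientation; max_speed is the mean speed in m/s.
- ctrl.set_joints(angles): joint-space move.
- ctrl.ungrasp() and ctrl.close_gripper(force=None): open the fingers fully, or close them until they stop; force is the grip in N (None keeps the last).
- ctrl.pause(seconds).
- ctrl.ik(position, orientation): joint angles nearest the present ones, or None.
- get_state(): the state.
- vision.grab_frame(name): name is "scene" or "top" or "wrist"; returns (picture, depth): 420x560x3 uint8, blue, green, red; 420x560 float32, m along the optical axis (not along the pixel's ray), 0 where there is no reading.
- vision.camera_info(name): a dict with "mtx" (3x3 intrinsics, pixels), "R" (3x3) and "t" (3): a world point X has camera coordinates R X + t; the wrist camera has in their place "hand_eye" (4x4, takes a point from camera to tool coordinates, whose origin is the TCP and whose axes are the flange's). Camera axes: x right, y down, z forward; pixel columns grow to the right and rows downward; lengths in m; the calibration is good to about 2 mm. A picture is of the moment at which its call begins: read the wrist's pose just before it. camera_info takes no time and is no camera call.
A pose or a line that the arm cannot do raises ctrl.Unreachable and nothing moves.
- ticket.close_job(): hands the job in, once; it reports no verdict.
Trained networks look in the newest picture that a camera, given by its name, has taken for a name from the list of things; names that differ only in an ending like _2 or _b are one class to them, and where a whole thing is asked for, a point or a joint stands for the part that bears it (a point fixed in the world has none). Each returns a list of dicts, best first, with "p" (0 to 1); they miss things now and then, are a little off and sometimes report something else, mostly with a low value. They report only what shows in the picture. A call takes as long as a camera call. They do not tell look-alikes from the thing itself.
- models.recognise(camera, target): "point" ([column, row] in pixels, amid what is visible of it).
- models.masks_of(camera, target): "mask" (420x560 bool, what is visible of it) and "point" ([column, row] in pixels, amid what is visible of it).
The state is a dict: "time": time; "qpos": joint angles; "qd": joint speeds; "tau": joint torques, N m; "tcp_pos": TCP position; "eef_rot": TCP orientation; "contact_force": force on the tool from outside, world axes, zero at the start; "wrist_torque": the same for the moment, N m; "width": finger opening in m.
Only numpy, scipy, OpenCV 4.12 (cv2) and the standard library are available. Lean on these libraries where they do the work, as an engineer would, in place of code of your own. Each camera call takes 0.05 s, during which the arm holds its last target.

## Working session

There is one attempt and no reset: what is moved stays moved. The work goes in short steps, each a Python script; the robot and the scene stay as the last script left them, time stands still between calls to the robot, and variables do not carry over. Pictures are saved under pics/ and viewed, and the job is handed in when it is done.

```bash
ls; mkdir -p pics
python3 - <<'E'
from station import ctrl,get_state,vision,models
import cv2,numpy as np
s=get_state();print(s,ctrl.pinch_z)
for n in("scene","top","wrist"):
    im,d=vision.grab_frame(n);cv2.imwrite(f"pics/{n}0.png",im);np.save(f"{n}0.npy",d)
    print(n,vision.camera_info(n))
E
```

```text
pics
{'time': 0.0, 'qpos': array([-1.17346923,  0.50831386, -0.23752637,  1.50110733,  0.12573742,
        1.148904  , -0.15484519]), 'qd': array([-0.00093396, -0.00031847, -0.00040712, -0.0007336 ,  0.00068367,
       -0.00031716,  0.00044881]), 'tau': array([ 7.63010103e-04, -6.20590568e+01, -2.18637429e+00, -2.49662375e+01,
        1.27776910e-02,  1.16207832e-02, -2.29071034e-06]), 'tcp_pos': array([0.17974577, 0.59802989, 0.20035347]), 'eef_rot': array([-9.30651321e-05,  1.45403238e-01,  9.89372095e-01, -8.64542636e-04]), 'contact_force': array([-0.36355958,  0.00792679,  0.42005781]), 'wrist_torque': array([-0.06801959, -0.01554476, -0.00943736]), 'width': 0.08548358441771338} -0.0187
scene {'mtx': array([[425.13628614,   0.        , 277.55487218],
       [  0.        , 425.13628614, 204.42472678],
       [  0.        ,   0.        ,   1.        ]]), 'R': array([[ 0.87052977,  0.49173647,  0.01931755],
       [ 0.36573804, -0.62021095, -0.69395537],
       [-0.32926221,  0.61117397, -0.71975883]]), 't': array([-0.50632477, -0.07060921,  1.50972848])}
top {'mtx': array([[493.672
[... 163 characters left out ...]
4, -0.99980043, -0.01699657],
       [-0.99930185, -0.00988059, -0.03603024],
       [ 0.03585512,  0.01736296, -0.99920615]]), 't': array([0.07252285, 0.51534522, 1.62796993])}
wrist {'mtx': array([[363.04935733,   0.        , 280.0583901 ],
       [  0.        , 363.04935733, 210.41178155],
       [  0.        ,   0.        ,   1.        ]]), 'hand_eye': array([[-1.21500829e-03, -9.58015586e-01, -2.86713551e-01,
         7.26915067e-02],
       [ 9.99999149e-01, -1.02799589e-03, -8.02791403e-04,
        -5.25587475e-06],
       [ 4.74346324e-04, -2.86714282e-01,  9.58016020e-01,
        -1.72080021e-01],
       [ 0.00000000e+00,  0.00000000e+00,  0.00000000e+00,
         1.00000000e+00]])}
```

View pics/scene0.png

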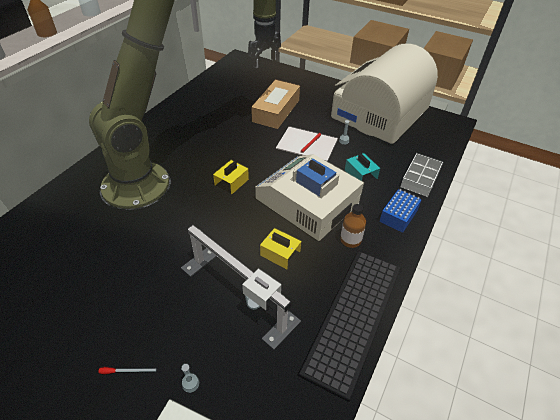

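View pics/top0.png

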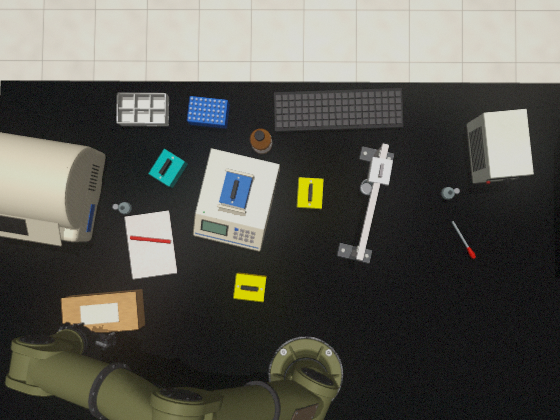

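```bash
cat > h.py <<'E'
from station import ctrl,get_state,vision,models
import cv2,numpy as np
from scipy.spatial.transform import Rotation as Ro
def cloud(name,d,tcp=None):
    c=vision.camera_info(name);K=c["mtx"]
    v,u=np.mgrid[0:d.shape[0],0:d.shape[1]]
    P=np.stack([(u-K[0,2])*d/K[0,0],(v-K[1,2])*d/K[1,1],d],-1)
    if name=="wrist":
        p,q=tcp;H=c["hand_eye"];P=P@H[:3,:3].T+H[:3,3]
        R=Ro.from_quat([q[1],q[2],q[3],q[0]]).as_matrix();W=P@R.T+p
    else: W=(P-c["t"])@c["R"]
    W[d<=0]=np.nan
    return W
E
python3 - <<'E'
from h import *
for cam in("top","scene"):
    vision.grab_frame(cam)
    d=np.load(cam+"0.npy");W=cloud(cam,d)
    for n in["hood","hood_grip","rail","photometer","spare_hood","beaker","amber_bottle","flask_a"]:
        for r in models.masks_of(cam,n)[:3]:
            m=r["mask"];P=W[m];P=P[~np.isnan(P[:,0])]
            print(cam,n,round(r["p"],2),np.round(r["point"]),m.sum(),np.round(np.median(P,0),3),"zmax",np.round(np.percentile(P[:,2],[5,95]),3))
            np.save(f"m_{cam}_{n}_{round(r['p']*100)}.npy",m)
E
```

```text
top hood 0.95 [170. 170.] 811 [0.668 0.452 0.053] zmax [0.02 0.08]
top hood 0.77 [310. 192.] 745 [ 0.59  -0.008  0.053] zmax [0.045 0.08 ]
top hood 0.71 [150. 239.] 136 [0.436 0.515 0.02 ] zmax [0.013 0.027]
top hood_grip 0.98 [168. 168.] 850 [0.669 0.453 0.053] zmax [0.006 0.08 ]
top hood_grip 0.88 [252. 288.] 814 [0.289 0.182 0.053] zmax [0.003 0.079]
top hood_grip 0.85 [237. 190.] 865 [0.589 0.219 0.163] zmax [0.15 0.19]
top rail 0.88 [369. 218.] 1218 [ 0.508 -0.186  0.145] zmax [0.004 0.154]
top photometer 0.94 [235. 203.] 5503 [0.545 0.225 0.108] zmax [0.065 0.117]
top photometer 0.62 [449. 191.] 150 [ 0.597 -0.458  0.029] zmax [0.009 0.103]
top spare_hood 0.56 [378. 173.] 548 [ 0.651 -0.214  0.152] zmax [0.126 0.164]
top beaker 0.55 [364. 187.] 140 [ 0.616 -0.194  0.008] zmax [-0.001  0.064]
top beaker 0.22 [233. 188.] 867 [0.589 0.218 0.163] zmax [0.154 0.19 ]
top amber_bottle 0.7 [261. 142.] 443 [0.748 0.149 0.104] zmax [0.028 0.152]
top flask_a 0.54 [124. 207.] 137 [0.54  0.601 0.03 ] zmax [0.014 0.101]
top flask_a 0.46 [450. 193.] 130 [ 0.599 -0.458  0.029] zmax [0.016 0.10
[... 431 characters left out ...]
 zmax [0.005 0.078]
scene rail 0.97 [234. 270.] 2395 [ 0.565 -0.196  0.077] zmax [0.005 0.152]
scene rail 0.3 [312. 175.] 885 [0.593 0.201 0.162] zmax [0.115 0.189]
scene photometer 0.71 [311. 196.] 4734 [0.616 0.158 0.104] zmax [0.021 0.12 ]
scene spare_hood 0.89 [257. 288.] 876 [ 0.657 -0.226  0.152] zmax [0.118 0.164]
scene beaker 0.6 [250. 303.] 108 [ 0.621 -0.216  0.031] zmax [0.005 0.111]
scene amber_bottle 0.8 [354. 225.] 767 [0.765 0.131 0.089] zmax [0.016 0.149]
scene flask_a 0.68 [349. 136.] 122 [0.543 0.6   0.028] zmax [0.006 0.095]
scene flask_a 0.6 [190. 377.] 315 [ 0.607 -0.467  0.029] zmax [0.009 0.1  ]
scene flask_a 0.49 [312. 196.] 4848 [0.614 0.159 0.104] zmax [0.018 0.122]
```

The top view shows the blue hood at (237,190) with the grip along the photometer's x. The rail runs from (361,255) to (385,147), with the white cover at its far end, so the near half is free. Next I fit the geometry from the depth.

Run:
```python
from h import *
def rect(P,n):
    P=P[:,:2].astype(np.float32)*1000
    r=cv2.minAreaRect(P);print(n,len(P),np.round(r[0],1),np.round(r[1],1),round(r[2],1))
for cam in("top","scene"):
    W=cloud(cam,np.load(cam+"0.npy"));im=cv2.imread(f"pics/{cam}0.png")
    X,Y,Z=W[...,0],W[...,1],W[...,2]
    near=(np.hypot(X-.59,Y-.21)<.09)
    rect(W[near&(Z>.155)&(Z<.172)],cam+" plate")
    g=near&(Z>.180)&(Z<.2);rect(W[g],cam+" grip");print(np.median(W[g],0).round(4))
    pl=near&(Z>.158)&(Z<.167);print("plate z",np.median(Z[pl]))
    ph=(np.hypot(X-.55,Y-.22)<.2)&(Z>.10)&(Z<.12);rect(W[ph],cam+" deck");print("deckz",np.median(Z[ph]))
    rl=(X>.35)&(X<.75)&(Y<-.1)&(Y>-.3)&(Z>.143)&(Z<.157);P=W[rl]
    rect(P,cam+" rail all");P=P[P[:,0]<.57];rect(P,cam+" rail free");print("railz",np.median(P[:,2]))
    vx=cv2.fitLine(P[:,:2].astype(np.float32),cv2.DIST_HUBER,0,1e-4,1e-4).ravel();print(vx.round(4),np.degrees(np.arctan2(vx[1],vx[0])))
    t=np.dot(P[:,:2]-vx[2:],vx[:2]);print("near end t",np.percentile(t,[.5,99.5]).round(4))
    wc=(X>.5)&(X<.75)&(Y<-.1)&(Y>-.3)&(Z>.158)&(Z<.172);rect(W[wc],cam+" white")
```

```text
top plate 790 [588.3 223.2] [ 84.3 119. ] 77.1
top grip 82 [589.9 221.4] [12.9 55.2] 75.3
[0.5888 0.2217 0.1901]
plate z 0.16269480209004558
top deck 4011 [605.9 219.6] [221.1 289.5] 77.5
deckz 0.10979660844826054
top rail all 1063 [ 558.2 -201.4] [ 61.  365.3] 80.4
top rail free 433 [ 476.2 -174.9] [ 23.2 194.7] 76.4
railz 0.15006218683899616
[ 0.9752 -0.2213  0.4743 -0.1744] -12.788236
near end t [-0.0944  0.0975]
top white 70 [ 630.2 -217.1] [ 58.5 115.3] 86.9
scene plate 484 [591.3 221.7] [ 86.2 117.8] 77.7
scene grip 83 [592.5 221.5] [15.4 58.4] 77.3
[0.5925 0.22   0.1888]
plate z 0.1628626447115531
scene deck 2346 [611.7 219.1] [224.7 274.9] 77.5
deckz 0.11026488089325923
scene rail all 1438 [ 559.3 -202. ] [ 64.7 367.4] 81.2
scene rail free 494 [ 476.  -174.3] [ 24.  194.9] 76.9
railz 0.149638543146161
[ 0.9748 -0.2232  0.4802 -0.1768] -12.898316
near end t [-0.0993  0.0922]
scene white 68 [ 654.8 -217.2] [11.2 39.7] 79.3
```

```bash
cat >> h.py <<'E'
def q_down(yaw):
    c,s=np.cos(yaw),np.sin(yaw)
    q=Ro.from_matrix(np.array([[c,s,0],[s,-c,0],[0,0,-1.]])).as_quat();return np.array([q[3],q[0],q[1],q[2]])
def look(name):
    s=get_state();im,d=vision.grab_frame("wrist");cv2.imwrite(f"pics/{name}.png",im);np.save(name+".npy",d)
    return im,d,cloud("wrist",d,(s["tcp_pos"],s["eef_rot"]))
YH=np.radians(-12.5);YR=np.radians(-12.85);PI=np.pi
E
python3 - <<'E'
from h import *
for yaw in(YH,YH+PI):
    for p in([.59,.221,.30],[.59,.221,.115],[.495,-.18,.30]):
        print(np.degrees(yaw),p,ctrl.ik(p,q_down(yaw)))
p=get_state()["tcp_pos"]
ctrl.movel([p[0],p[1],.30],max_speed=.3)
print(get_state()["time"])
ctrl.movep([.585,.221,.30],q_down(YH+PI))
s=get_state();print(s["time"],s["tcp_pos"],s["eef_rot"],s["contact_force"])
im,d,W=look("w1")
E
```

```text
-12.5 [0.59, 0.221, 0.3] [-0.72353569  0.50775921  0.58391329  1.31280279 -0.27544498  1.40069509
 -1.94104707]
-12.5 [0.59, 0.221, 0.115] [-0.71471995  0.64304763  0.54558359  1.611015   -0.3800149   0.99518551
 -1.83736196]
-12.5 [0.495, -0.18, 0.3] [-0.27751993  0.37662636  0.86588847  1.58842757 -0.29389553  1.31329077
 -1.15970993]
167.5 [0.59, 0.221, 0.3] [-0.31319088  0.4579437  -0.14346345  1.30657601  0.06440218  1.3815388
  0.8984534 ]
167.5 [0.59, 0.221, 0.115] [-0.28905762  0.58710457 -0.17850409  1.60489884  0.12032722  0.96036593
  0.84527705]
167.5 [0.495, -0.18, 0.3] [-0.13086676  0.32657154  0.62058413  1.58687933 -0.19533624  1.29097913
  1.87148507]
1.5333
3.5333 [0.5843811  0.22256597 0.29994483] [-2.28680721e-04  1.07822791e-01  9.94170035e-01  3.68715518e-04] [ 0.05007288 -0.27766247 -1.0240635 ]
```

View pics/w1.png

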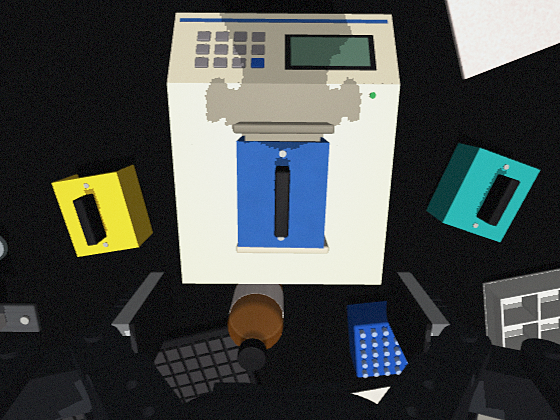

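The wrist view shows the blue hood centred at (282,195), its black grip running upright from (282,167) to (282,238), and the jaws lined up across it.

Run:
```python
from h import *
im=cv2.imread("pics/w1.png");d=np.load("w1.npy")
s=get_state();W=cloud("wrist",d,(s["tcp_pos"],s["eef_rot"]))
X,Y,Z=W[...,0],W[...,1],W[...,2]
def rect(m,n):
    P=W[m][:,:2].astype(np.float32)*1000
    r=cv2.minAreaRect(P);print(n,len(P),np.round(r[0],1),np.round(r[1],1),round(r[2],2),np.median(Z[m]).round(4))
near=np.hypot(X-.59,Y-.221)<.09
rect(near&(Z>.183)&(Z<.2),"grip")
b=im.astype(int);blue=(b[...,0]>b[...,2]+60)
rect(near&blue&(Z>.157)&(Z<.168),"plate")
rect((np.hypot(X-.59,Y-.221)<.2)&(Z>.105)&(Z<.115)&(b.min(-1)>100),"deck")
rect(near&(Z>.149)&(Z<.157)&~blue,"walls")
```

```text
grip 982 [591.3 222.5] [12.  55.2] 76.72 0.1898
plate 8265 [591.8 222. ] [78.7 96.4] 76.64 0.162
deck 33243 [596.5 222.4] [220.8 219. ] 77.2 0.1094
walls 1523 [589.9 223.7] [ 87.4 119.8] 76.99 0.1533
```

```bash
sed -i 's/radians(-12.5)/radians(-13.1)/' h.py
python3 - <<'E'
from h import *
ctrl.movep([.591,.2225,.23],q_down(YH+PI))
s=get_state();print(s["time"],s["tcp_pos"],s["eef_rot"]-q_down(YH+PI),s["contact_force"])
ctrl.movel([.591,.2225,.167],max_speed=.08)
s=get_state();print(s["time"],s["tcp_pos"],s["contact_force"])
ctrl.close_gripper(40)
s=get_state();print(s["time"],s["tcp_pos"],s["contact_force"],s["width"])
ctrl.movel([.591,.2225,.18],max_speed=.05)
s=get_state();print(s["time"],s["tcp_pos"],s["contact_force"],s["width"])
ctrl.movel([.591,.2225,.27],max_speed=.15)
s=get_state();print(s["time"],s["tcp_pos"],s["contact_force"],s["width"])
look("w2")
im,_=vision.grab_frame("scene");cv2.imwrite("pics/scene2.png",im)
E
```

```text
3.9667 [0.59033732 0.22304151 0.22989392] [-9.48108588e-04 -5.86408447e-04  6.66296104e-05 -3.83232356e-04] [-0.15483782  0.05367218  0.87625835]
4.9083 [0.59137372 0.22267501 0.16759626] [-0.62526446  0.45186678  0.66274081]
5.675 [0.59102229 0.22249272 0.16700571] [ 0.15201403 -0.49684052  0.34959007] 0.00010997709997708186
6.0833 [0.59128999 0.22264012 0.18060781] [-0.23755224 -0.22106552 -0.09528655] 0.00012324656595100186
6.8333 [0.59050261 0.22228808 0.26899722] [-1.08681733  0.72649333  0.64199132] -0.00015949361264136388
```

View pics/w2.png

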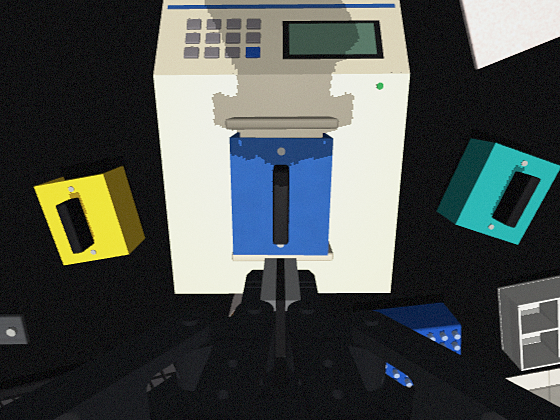

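View pics/scene2.png

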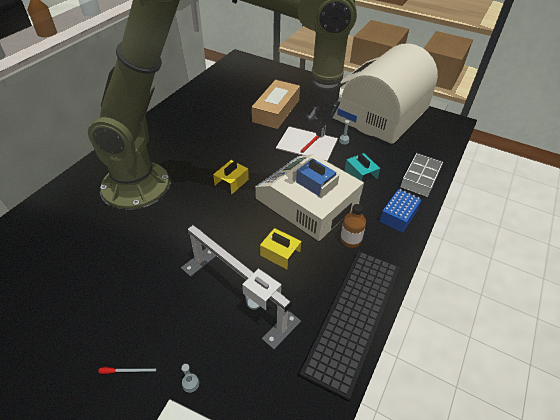

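The gripper closed to zero width, and the hood is still standing in the bay. Before moving again I check whether the reported TCP matches where the fingers actually are.

Run:
```python
from h import *
s=get_state();p=s["tcp_pos"];print(p,s["eef_rot"],s["qpos"])
for n in("scene","top"):
    c=vision.camera_info(n);x=c["R"]@p+c["t"];u=c["mtx"]@x;print(n,u[:2]/u[2],x[2])
c=vision.camera_info("wrist");H=np.linalg.inv(c["hand_eye"]);
for q in([0,0,0],[0,0,ctrl.pinch_z]):
    x=H@np.r_[q,1];u=c["mtx"]@x[:3];print("wrist",q,u[:2]/u[2],x[2])
d=np.load("w2.npy")
for r in(255,262,270,280,300,320): print(r,d[r,276:290].round(3))
im,_=vision.grab_frame("top");cv2.imwrite("pics/top2.png",im)
im,dd=vision.grab_frame("scene");Ws=cloud("scene",dd)
np.save("scene2.npy",dd)
print(Ws[130:140,316:330:3].round(3))
```

```text
[0.5903835  0.22218735 0.26850942] [-1.10015053e-03  1.14057824e-01  9.93473305e-01 -6.27668113e-04] [-0.33741933  0.47282408 -0.10346494  1.36475396  0.04864547  1.30901644
  0.89986429]
scene [318.81092469 143.98694961] 1.2578706058983113
top [230.54652915 185.83554932] 1.3846997728126902
wrist [0, 0, 0] [280.43216894 250.11186687] 0.18569646966048398
wrist [0, 0, -0.0187] [280.451763   265.95115143] 0.16778140375365036
255 [0.311 0.311 0.312 0.312 0.312 0.314 0.312 0.312 0.311 0.31  0.311 0.312
 0.311 0.312]
262 [0.146 0.147 0.146 0.147 0.146 0.147 0.146 0.146 0.148 0.147 0.146 0.147
 0.146 0.146]
270 [0.139 0.14  0.139 0.14  0.14  0.14  0.139 0.138 0.139 0.139 0.139 0.14
 0.139 0.139]
280 [0.131 0.132 0.131 0.13  0.131 0.132 0.132 0.13  0.131 0.131 0.132 0.131
 0.132 0.132]
300 [0.118 0.118 0.117 0.118 0.118 0.118 0.119 0.118 0.119 0.119 0.119 0.119
 0.119 0.118]
320 [0.12  0.121 0.121 0.121 0.12  0.12  0.12  0.121 0.12  0.12  0.115 0.112
 0.109 0.105]
[[[ 0.582  0.21   0.323]
  [ 0.592  0.207  0.329]
  [ 0.598  0.216  0.326]
  [ 0.599  0.237  0.313]
  [ 0.453  0.652 -0.001]]

 [
[... 440 characters left out ...]
0.218  0.311]
  [ 0.455  0.619 -0.001]
  [ 0.466  0.623  0.001]]

 [[ 0.439  0.562  0.025]
  [ 0.593  0.209  0.311]
  [ 0.6    0.214  0.31 ]
  [ 0.461  0.604  0.007]
  [ 0.469  0.618  0.001]]

 [[ 0.44   0.561  0.022]
  [ 0.594  0.208  0.308]
  [ 0.6    0.216  0.305]
  [ 0.465  0.595  0.009]
  [ 0.474  0.604  0.007]]

 [[ 0.444  0.553  0.023]
  [ 0.447  0.578  0.008]
  [ 0.46   0.577  0.014]
  [ 0.466  0.594  0.005]
  [ 0.478  0.596  0.009]]

 [[ 0.443  0.557  0.015]
  [ 0.45   0.571  0.009]
  [ 0.461  0.574  0.011]
  [ 0.472  0.58   0.012]
  [ 0.48   0.591  0.007]]

 [[ 0.447  0.547  0.018]
  [ 0.453  0.564  0.009]
  [ 0.464  0.569  0.01 ]
  [ 0.474  0.576  0.01 ]
  [ 0.483  0.584  0.008]]]
```

View pics/top2.png

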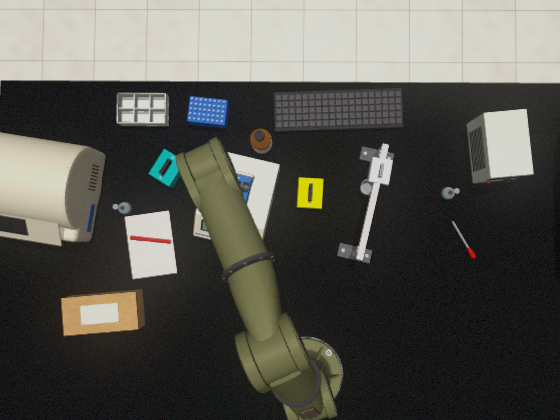

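The views agree. In the scene depth and the wrist depth the fingertips end about 37 mm short of the reported TCP, so the fingers closed above the grip. I measure the real finger and body profile in the tool frame before trying again.

Run:
```python
from h import *
c=vision.camera_info("wrist");H=c["hand_eye"];K=c["mtx"]
def tool(d):
    v,u=np.mgrid[0:420,0:560];P=np.stack([(u-K[0,2])*d/K[0,0],(v-K[1,2])*d/K[1,1],d],-1)
    T=P@H[:3,:3].T+H[:3,3];T[(d<=0)|(d>.2)]=np.nan;return T.reshape(-1,3)
for n in("w1","w2"):
    T=tool(np.load(n+".npy"));T=T[~np.isnan(T[:,0])];print(n)
    for z0 in np.arange(-.14,.02,.008):
        m=(T[:,2]>=z0)&(T[:,2]<z0+.008)
        if m.sum()>5:
            print(round(z0,3),m.sum(),"x",np.percentile(T[m,0],[2,50,98]).round(3),"y",np.percentile(T[m,1],[1,25,75,99]).round(3),"in",np.abs(T[m,1]).min().round(3))
s=get_state();W=cloud("scene",np.load("scene2.npy")).reshape(-1,3)
q=s["eef_rot"];R=Ro.from_quat([q[1],q[2],q[3],q[0]]).as_matrix()
T=(W-s["tcp_pos"])@R;T=T[(np.abs(T[:,0])<.06)&(np.abs(T[:,1])<.07)&(T[:,2]<.05)&(T[:,2]>-.25)]
print("scene")
for z0 in np.arange(-.2,.0,.008):
    m=(T[:,2]>=z0)&(T[:,2]<z0+.008)
    if m.sum()>2:print(round(z0,3),m.sum(),"x",np.percentile(T[m,0],[2,50,98]).round(3),"y",np.percentile(T[m,1],[2,50,98]).round(3))
```

```text
w1
-0.124 2413 x [0.015 0.017 0.019] y [-0.033 -0.025  0.025  0.033] in 0.014
-0.116 9121 x [0.009 0.016 0.018] y [-0.06  -0.025  0.024  0.041] in 0.0
-0.108 6274 x [0.006 0.011 0.017] y [-0.065 -0.033  0.033  0.064] in 0.0
-0.1 11272 x [-0.007  0.005  0.013] y [-0.069 -0.058  0.058  0.068] in 0.032
-0.092 3311 x [0.006 0.012 0.014] y [-0.071 -0.054  0.054  0.07 ] in 0.039
-0.084 1583 x [0.    0.009 0.012] y [-0.052 -0.044  0.044  0.052] in 0.042
-0.076 1924 x [-0.009  0.007  0.011] y [-0.056 -0.043  0.043  0.056] in 0.042
-0.068 1772 x [-0.01   0.007  0.011] y [-0.056 -0.043  0.043  0.056] in 0.042
-0.06 1500 x [-0.01   0.006  0.011] y [-0.056 -0.043  0.043  0.056] in 0.042
-0.052 1009 x [-0.01   0.004  0.011] y [-0.054 -0.043  0.043  0.054] in 0.042
-0.044 68 x [-0.008  0.     0.008] y [-0.043 -0.043  0.043  0.043] in 0.042
w2
-0.124 1871 x [0.016 0.017 0.018] y [-0.018 -0.012  0.012  0.018] in 0.006
-0.116 9781 x [0.008 0.012 0.018] y [-0.056 -0.018  0.017  0.056] in 0.0
-0.108 10447 x [0.    0.012 0.017] y [-0.053 -0.037  0.037  0.052] in 0.0
-0.1 6513 x [-0.008  0.012  0.017] y 
[... 1192 characters left out ...]
019 -0.009  0.01 ] y [-0.062 -0.03   0.055]
-0.12 67 x [-0.017 -0.01   0.009] y [-0.062 -0.018  0.054]
-0.112 60 x [-0.018 -0.012  0.   ] y [-0.055 -0.007  0.052]
-0.104 56 x [-0.017 -0.011  0.009] y [-0.049 -0.015  0.045]
-0.096 37 x [-0.015 -0.011  0.01 ] y [-0.044 -0.014  0.037]
-0.088 50 x [-0.014 -0.01   0.009] y [-0.034 -0.008  0.033]
-0.08 20 x [-0.013 -0.01   0.01 ] y [-0.029 -0.006  0.026]
-0.072 12 x [-0.012 -0.009 -0.006] y [-0.012 -0.004  0.008]
-0.064 21 x [-0.012 -0.006  0.007] y [-0.015 -0.007  0.005]
-0.056 21 x [-0.012 -0.006  0.006] y [-0.015 -0.008  0.006]
-0.048 23 x [-0.011 -0.006  0.008] y [-0.013 -0.009  0.014]
-0.04 11 x [-0.01  -0.007  0.005] y [-0.013 -0.005  0.007]
```

The whole gripper sits about 36.5 mm farther back than stated: shut pads span tool z −0.074 to −0.036, so the grasp point is at −0.055. I correct for that and regrasp.

```bash
echo 'OFF=0.0365 # true tips are OFF behind TCP' >> h.py
python3 - <<'E'
from h import *
def st(n):
    s=get_state();print(n,round(s["time"],2),s["tcp_pos"].round(4),s["contact_force"].round(2),round(s["width"],4))
ctrl.ungrasp();st("open")
ctrl.movel([.591,.2225,.165],max_speed=.2)
ctrl.movel([.591,.2225,.130],max_speed=.08);st("down")
ctrl.close_gripper(50);st("closed")
ctrl.movel([.591,.2225,.145],max_speed=.06);st("up1")
E
```

```text
open 7.82 [0.591  0.2225 0.27  ] [ 0.24 -0.24 -1.01] 0.0851
down 9.07 [0.5913 0.2226 0.1304] [-0.17 -0.25 -0.02] 0.0847
closed 9.74 [0.593  0.2221 0.1329] [-1.25 -2.3  13.83] 0.0113
up1 10.14 [0.591  0.2227 0.1451] [ 0.26  0.12 -2.03] 0.011
```

Run:
```python
from h import *
def st(n):
    s=get_state();print(n,round(s["time"],2),s["tcp_pos"].round(4),s["contact_force"].round(2),round(s["width"],4))
ctrl.movel([.591,.2225,.24],max_speed=.15);st("up2")
im,d,W=look("w3");st("w")
im2,_=vision.grab_frame("scene");cv2.imwrite("pics/scene3.png",im2)
b=im.astype(int);blue=(b[...,0]>b[...,2]+60)
near=(np.hypot(W[...,0]-.591,W[...,1]-.2225)<.09)&blue&(W[...,2]>.2)
P=W[near];print("plate z",np.percentile(P[:,2],[2,50,98]).round(4))
m=near&(np.abs(W[...,2]-np.median(P[:,2]))<.008);P=W[m]
print(cv2.minAreaRect((P[:,:2]*1000).astype(np.float32)))
A=np.c_[P[:,:2]-P[:,:2].mean(0),np.ones(len(P))];co=np.linalg.lstsq(A,P[:,2],rcond=None)[0];print("slope",co)
```

```text
up2 10.93 [0.5904 0.2223 0.2388] [ 0.67 -0.33 -1.43] 0.0112
w 10.97 [0.5903 0.2222 0.2385] [-0.22  0.87 -2.25] 0.0111
plate z [0.2667 0.2679 0.2692]
((589.3074340820312, 222.4339141845703), (79.2040023803711, 96.51293182373047), 76.99715423583984)
slope [-0.00552537 -0.0012661   0.26790119]
```

View pics/w3.png

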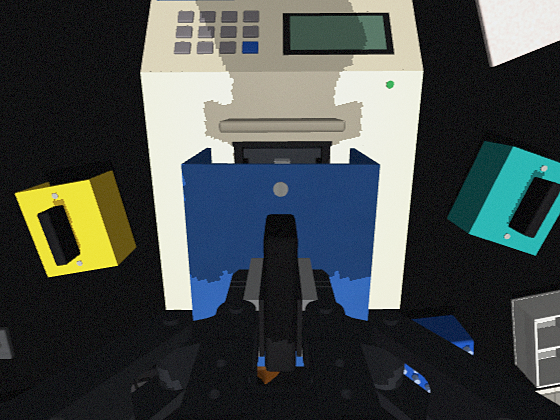

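View pics/scene3.png

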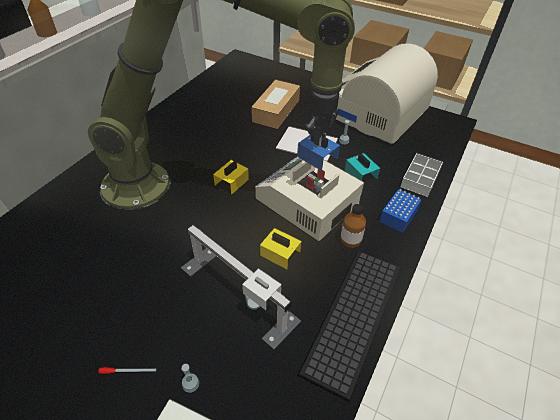

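The hood is held level, with its plate top at TCP + 29 mm and centred. The scene view shows it clear of the bay. Next I carry it to the rail.

Run:
```python
from h import *
def st(n):
    s=get_state();print(n,round(s["time"],2),s["tcp_pos"].round(4),s["contact_force"].round(2),round(s["width"],4))
ctrl.movel([.591,.2225,.28],max_speed=.2)
ctrl.movep([.495,-.1797,.28],q_down(YR+PI));st("above")
im,d,W=look("w4")
im2,_=vision.grab_frame("scene");cv2.imwrite("pics/scene4.png",im2)
P=W[(W[...,2]>.145)&(W[...,2]<.156)&(W[...,0]<.6)&(W[...,1]<-.1)&(W[...,1]>-.25)]
v=cv2.fitLine(P[:,:2].astype(np.float32),cv2.DIST_HUBER,0,1e-4,1e-4).ravel();print(len(P),v,np.degrees(np.arctan(v[1]/v[0])),P[:,0].min(),P[:,0].max(),np.median(P[:,2]),"y at .495",v[3]+(.495-v[2])*v[1]/v[0])
```

```text
above 12.9 [ 0.4957 -0.1782  0.2798] [ 0.25 -0.37 -2.13] 0.0115
3028 [ 0.97628766 -0.21647727  0.42522767 -0.16329414] -12.50221 0.3803952416709864 0.474537368036829 0.14936454632266766 y at .495 -0.17876512
```

View pics/w4.png

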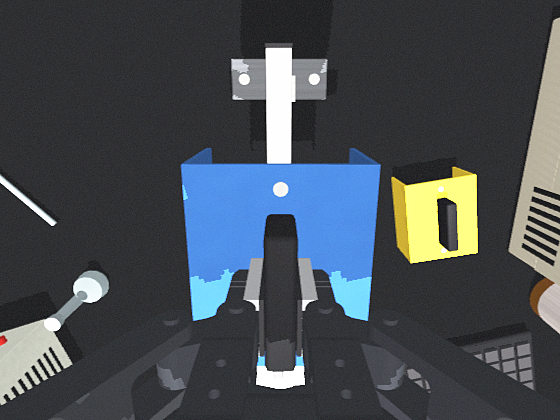

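View pics/scene4.png

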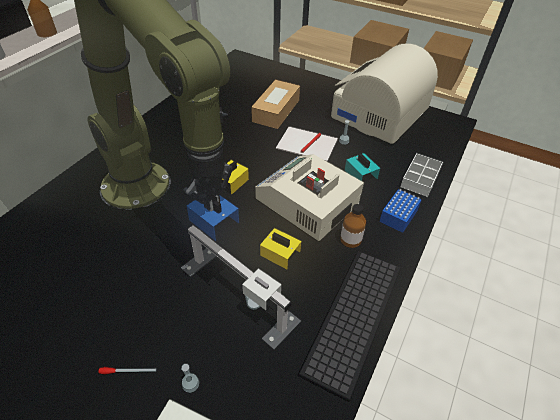

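The rail (column 279) lies centred under the hood. Lowering.

Run:
```python
from h import *
def st(n):
    s=get_state();print(n,round(s["time"],2),s["tcp_pos"].round(4),s["contact_force"].round(2),round(s["width"],4));return s
x,y=.495,-.1793
ctrl.movel([x,y,.15],max_speed=.15);st("pre")
ctrl.movel([x,y,.127],max_speed=.06);st("d")
for z in(.125,.1235,.122,.1205):
    ctrl.movel([x,y,z],max_speed=.03);s=st(z)
    if s["contact_force"][2]>4:break
im2,_=vision.grab_frame("scene");cv2.imwrite("pics/scene5.png",im2)
im,d,W=look("w5");b=im.astype(int);blue=(b[...,0]>b[...,2]+60)
m=blue&(np.hypot(W[...,0]-x,W[...,1]-y)<.08)&(W[...,2]>.14);P=W[m];P=P[np.abs(P[:,2]-np.median(P[:,2]))<.008]
A=np.c_[P[:,:2]-P[:,:2].mean(0),np.ones(len(P))];print("slope/z",np.linalg.lstsq(A,P[:,2],rcond=None)[0])
```

```text
pre 14.02 [ 0.4956 -0.1794  0.1507] [-0.21 -0.46 -1.56] 0.0115
d 14.55 [ 0.4948 -0.1792  0.1267] [-0.83  0.48 -1.68] 0.0111
0.125 14.8 [ 0.4951 -0.1793  0.1251] [-0.6   0.05 -0.57] 0.0112
0.1235 15.05 [ 0.4949 -0.1793  0.1235] [ 1.11  0.57 -1.65] 0.0111
0.122 15.3 [ 0.4952 -0.1794  0.1229] [-3.2   1.2   7.65] 0.011
slope/z [ 0.00053975 -0.00099177  0.15191899]
```

View pics/scene5.png

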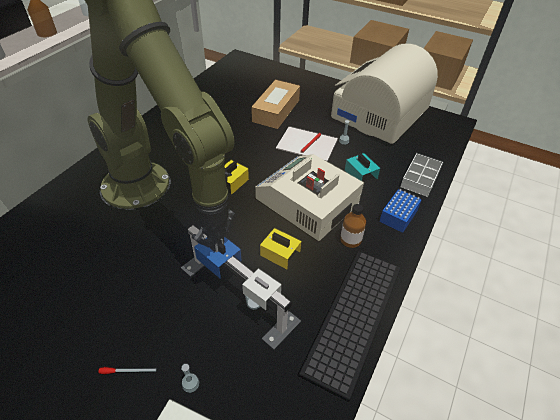

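The hood sits flat: plate top at 0.152, tilt below 0.1°, contact felt. I release, retreat and go to the cassette.

```bash
python3 - <<'E'
from h import *
def st(n):
    s=get_state();print(n,round(s["time"],2),s["tcp_pos"].round(4),s["contact_force"].round(2),round(s["width"],4));return s
x,y=.495,-.1793
ctrl.movel([x,y,.1232],max_speed=.03)
ctrl.ungrasp();st("open")
ctrl.movel([x,y,.16],max_speed=.08);ctrl.movel([x,y,.28],max_speed=.2);st("up")
look("w6")
ctrl.movep([.585,.2225,.25],q_down(YH+PI));st("bay")
look("w7")
im2,_=vision.grab_frame("scene");cv2.imwrite("pics/scene6.png",im2)
E
for n in w6 w7 scene6; do :; done
```

```text
open 16.36 [ 0.495  -0.1793  0.1232] [0.1  1.59 0.06] 0.0857
up 17.72 [ 0.4944 -0.1791  0.2787] [-0.18  0.47 -0.19] 0.0856
bay 19.29 [0.5856 0.2205 0.2501] [-1.13  0.07 -0.12] 0.0853
```

View pics/w6.png

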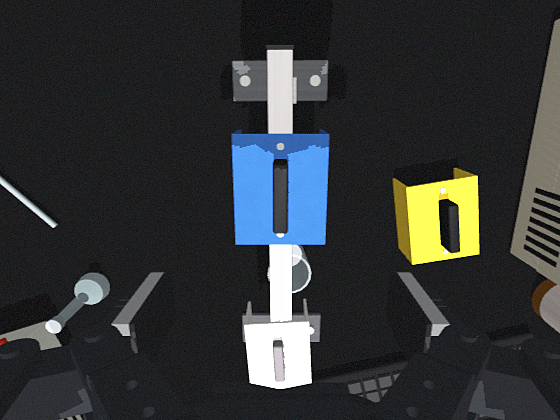

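View pics/w7.png

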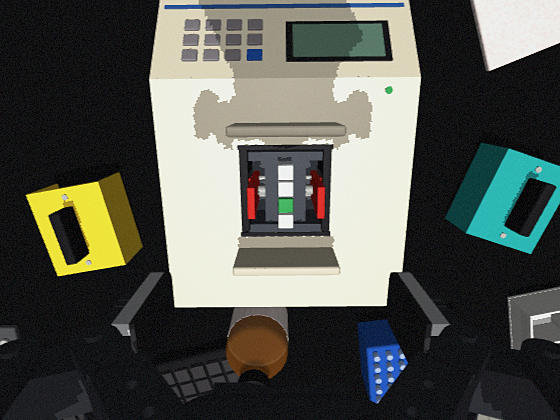

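View pics/scene6.png

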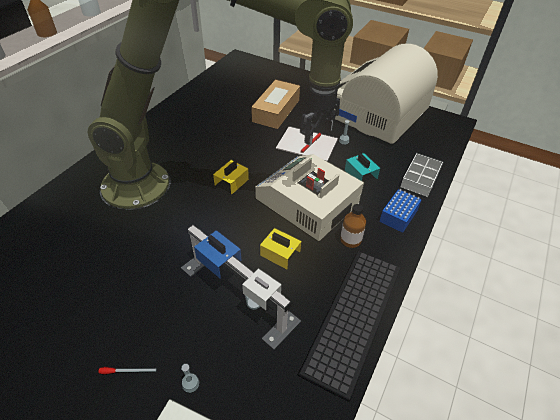

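The hood hangs squarely on the rail with the white cover untouched. The bay view shows the red catches at about (251,195) and (320,193). I measure those.

Run:
```python
from h import *
im=cv2.imread("pics/w7.png");d=np.load("w7.npy")
s=get_state();W=cloud("wrist",d,(s["tcp_pos"],s["eef_rot"]));b=im.astype(int)
u=np.array([np.cos(YH),np.sin(YH)]);v=np.array([-u[1],u[0]]);o=np.array([.591,.2225])
L=lambda P:np.c_[(P[:,:2]-o)@u,(P[:,:2]-o)@v,P[:,2]]*1000
red=(b[...,2]>b[...,1]+60)&(b[...,2]>b[...,0]+60)&(np.hypot(W[...,0]-.591,W[...,1]-.2225)<.06)
for sg in(1,-1):
    P=L(W[red]);P=P[P[:,1]*sg>0];print(sg,len(P),"x",np.percentile(P[:,0],[2,50,98]).round(1),"y",np.percentile(P[:,1],[2,50,98]).round(1),"z",np.percentile(P[:,2],[2,50,98]).round(1))
    T=P[P[:,2]>142];print(" top",len(T),T.min(0).round(1),T.max(0).round(1),np.median(T,0).round(1))
a=(np.hypot(W[...,0]-.591,W[...,1]-.2225)<.1)&(W[...,2]>.149)&(W[...,2]<.158);P=L(W[a])
r=cv2.minAreaRect(P[:,:2].astype(np.float32));print("walls",r)
for cam in["wrist"]:
    for n in("catch_left_pad","cassette"):
        print(n,[(round(r["p"],2),np.round(r["point"])) for r in models.recognise(cam,n)][:3])
```

```text
1 373 x [-14.5  -5.4  10.7] y [25.7 28.  31.4] z [ 83.8 146.9 148.7]
 top 259 [-14.5  25.6 142.6] [ 11.6  31.7 149.1] [ -2.   28.3 147.4]
-1 393 x [-14.2  -5.8  11. ] y [-31.8 -26.1 -23.2] z [ 83.4 146.8 148.7]
 top 254 [-14.2 -29.9 142.2] [ 11.2 -23.2 149.4] [ -1.7 -26.4 147.5]
walls ((-1.271697998046875, 1.3602485656738281), (119.88860321044922, 87.88130950927734), 0.2247232049703598)
catch_left_pad [(0.63, array([319., 194.]))]
cassette [(0.84, array([284., 192.]))]
```

Run:
```python
from h import *
ctrl.movel([.5905,.2228,.22],frame=q_down(np.radians(-13.0)+PI),max_speed=.1);ctrl.pause(.3)
im,d,W=look("w8");s=get_state();print(s["time"],s["tcp_pos"]);b=im.astype(int)
YH=np.radians(-13.0)
u=np.array([np.cos(YH),np.sin(YH)]);v=np.array([-u[1],u[0]]);o=np.array([.5905,.2228])
L=lambda P:np.c_[(P[:,:2]-o)@u,(P[:,:2]-o)@v,P[:,2]]*1000
red=(b[...,2]>b[...,1]+60)&(b[...,2]>b[...,0]+60)&(np.hypot(W[...,0]-.591,W[...,1]-.2225)<.06)
for sg in(1,-1):
    P=L(W[red]);P=P[P[:,1]*sg>0]
    T=P[P[:,2]>142];print(" top",len(T),T.min(0).round(1),T.max(0).round(1),np.median(T,0).round(1))
a=(np.hypot(W[...,0]-.591,W[...,1]-.2225)<.1)&(W[...,2]>.149)&(W[...,2]<.158);P=L(W[a])
print("walls",cv2.minAreaRect(P[:,:2].astype(np.float32)))
```

```text
20.3 [0.59063414 0.2229181  0.22046227]
 top 316 [-13.8  25.3 142.8] [ 11.8  31.3 149. ] [ -1.5  28.  147.3]
 top 311 [-13.9 -30.2 142.1] [ 11.9 -23.6 149.6] [ -1.6 -26.7 147.4]
walls ((-0.5461387634277344, 0.9125480651855469), (120.29174041748047, 87.81824493408203), 0.08629518002271652)
```

Run:
```python
from h import *
def st(n):
    s=get_state();print(n,round(s["time"],2),s["tcp_pos"].round(4),s["contact_force"].round(2),round(s["width"],4));return s
x,y=.5899,.2237
ctrl.movel([x,y,.13],max_speed=.12)
ctrl.movel([x,y,.081],max_speed=.06);st("down")
ctrl.close_gripper(27);st("closed")
ctrl.pause(.3);st("p")
look("w9")
im2,_=vision.grab_frame("scene");cv2.imwrite("pics/scene9.png",im2)
```

```text
down 22.17 [0.5902 0.2238 0.0813] [0.2  0.72 0.2 ] 0.0855
closed 22.62 [0.5906 0.2238 0.0823] [-0.93 -0.67  6.38] 0.0451
p 22.93 [0.5906 0.2239 0.0823] [-0.82 -1.59  7.26] 0.0446
```

View pics/w9.png

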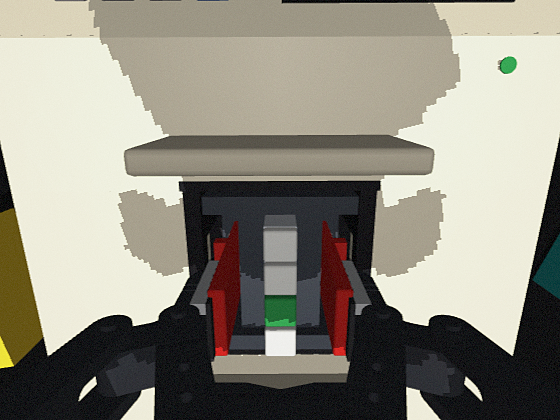

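Run:
```python
from h import *
def st(n):
    s=get_state();print(n,round(s["time"],2),s["tcp_pos"].round(4),s["contact_force"].round(2),round(s["width"],4));return s
x,y=.5899,.2237
for z in(.084,.088,.094,.10):
    ctrl.movel([x,y,z],max_speed=.03);s=st(z)
    if s["contact_force"][2]<-10: print("stuck");break
look("w10")
```

```text
0.084 23.27 [0.5897 0.2236 0.0839] [ 0.15 -0.16 -2.46] 0.0453
0.088 23.56 [0.59   0.2237 0.0881] [-0.2   0.61 -2.32] 0.045
0.094 23.91 [0.5901 0.2238 0.0943] [-0.73 -0.15 -2.74] 0.045
0.1 24.26 [0.5901 0.2238 0.1003] [ 0.24 -0.05 -3.43] 0.0451
```

View pics/w10.png

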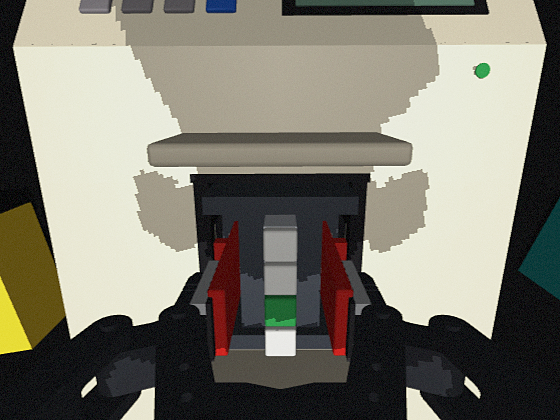

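The cassette rises with the gripper, with the weight felt at 2.5–3 N and the cuvettes at the same pixels as before. I lift to the final height.

Run:
```python
from h import *
def st(n):
    s=get_state();print(n,round(s["time"],2),s["tcp_pos"].round(4),s["contact_force"].round(2),round(s["width"],4));return s
x,y=.5899,.2237
ctrl.movel([x,y,.231],max_speed=.08);ctrl.pause(.5);s=st("up")
im,d,W=look("w11")
# caps (row of cuvettes) height & level
b=im.astype(int);T=W-s["tcp_pos"]
for r in(240,275):
    print("caps z",W[r,268:294,2].round(4)[::6])
for cam in("scene","top"):
    im2,dd=vision.grab_frame(cam);cv2.imwrite(f"pics/{cam}11.png",im2)
    if cam=="scene":
        Ws=cloud(cam,dd);m=(np.hypot(Ws[...,0]-.59,Ws[...,1]-.223)<.055)
        P=Ws[m&(Ws[...,2]>.15)];print("lowest in air",np.percentile(P[:,2],[0,1,5]).round(4))
        im3=cv2.resize(im2[80:250,230:400],None,fx=4.5,fy=3.5*4.5/3.5,interpolation=cv2.INTER_CUBIC);cv2.imwrite("pics/scene11c.png",im3[:600,:800])
```

```text
up 26.6 [0.5899 0.2237 0.231 ] [-0.65  0.28 -2.24] 0.0448
caps z [0.279  0.2782 0.2795 0.2785 0.2791]
caps z [0.2782 0.2799 0.2779 0.2791 0.2782]
lowest in air [0.1503 0.214  0.2323]
```

View pics/w11.png

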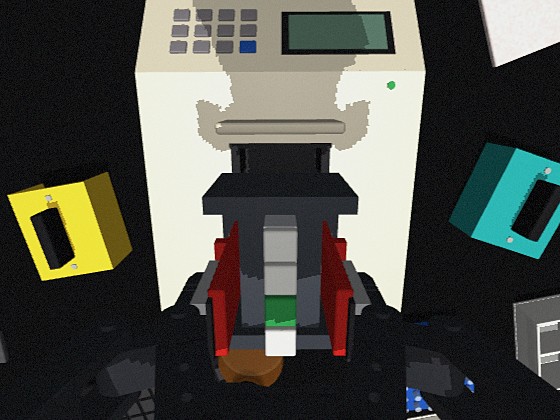

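View pics/scene11.png

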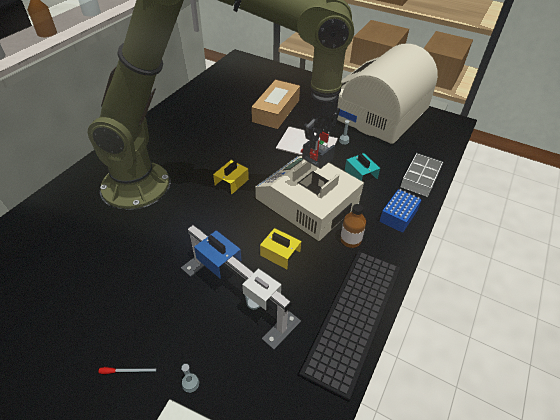

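View pics/scene11c.png

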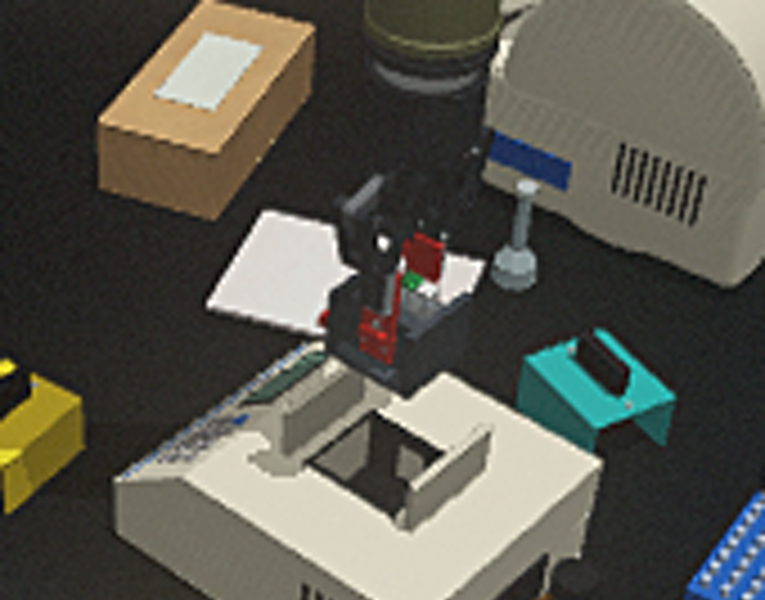

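The caps are at z = 0.279, so the cassette's bottom is at 0.211, 101 mm above the deck. It is level and steady, and everything else is in place. Handing in.

Run:
```python
from h import *
from station import ticket
s=get_state();print(s["time"],np.abs(s["qd"]).max(),s["width"]);print(ticket.close_job())
```

```text
26.75 0.0019629521200827766 0.0454200552352098
the job is handed in; nothing more can be done
None
```

The job is done and handed in at 26.8 s of the 54 s allowed.

- **Hood:** I lifted it off by its grip and hung it on the free half of the rail. Its plate top read 0.152 m (0.1525 expected), with a tilt below 0.1° while still gripped. After release the pictures showed a skirt on each side of the bar and the white cover untouched.
- **Cassette:** I pinched both catches with 27 N and lifted the cassette straight out. The last check put the caps at 0.279 m, so the bottom is about 101 mm above the deck. It was level along the cuvette row and the arm was still. The scene picture showed nothing else moved.

Three readings disagreed with what was stated or expected:

- **Finger position:** My first hood grasp closed on air above the grip without moving anything. The real fingertips sit about 36 mm behind the stated TCP in both depth cameras, and I corrected for that.
- **Hood regrasp:** During the second grasp the fingertips briefly pressed the hood plate with about 14 N. By that contact the offset was nearer 30 mm.
- **Gripper width:** The width read 45 mm on the pinched catches instead of the 49 mm given. The latch let go freely, with only the cassette's weight felt, so I took the catches as fully pinched.

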